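# Roll a feed roller into the vee fixture, butt it to the length stop and clamp it

## Robot

A 7-joint arm with a two-finger parallel gripper is mounted at the origin on the work surface; the furniture and walls round the work are solid. World frame = base frame: x ahead of the robot, y to its left, z up, the work surface at z = 0. Lengths are in m, angles in rad, forces in N, time in s.
With the tool pointing down it reaches from about 0.425 to 0.825 m from the base axis. Payload 3.6 kg.
Tool frame: the origin (TCP) lies between the finger pads; the fingertips stand arm.tip_reach ahead of it and the grasp point (between the pads) is the TCP (arm.tip_reach is the distance from the TCP to the fingertips, in m); z points along the fingers, y is the line along which they close (so a half turn about z gives the same grasp; the last joint's range is limited). The gripper opens to 85 mm and grips with 20 to 120 N. Pads are 22 mm wide; open, the fingers measure 114 mm over their backs; the gripper's body (76 mm by 85 mm) begins 54 mm behind the grasp point. The pads swing forward as they close: fully open they stand 13 mm farther back than shut.
Start: joints at [-1.179, 0.615, -0.013, 1.423, 0.008, 1.103, -0.04], TCP at [0.264, 0.594, 0.25] pointing down, gripper open.
Joint ranges: [-3.12, 3.12], [-0.3, 2.06], [-1.34, 1.32], [0.26, 2.42], [-1.36, 4.5], [0.01, 1.98], [-2.84, 2.84]. Speed limits (rad/s): [2.79, 2.79, 3.14, 3.14, 3.14, 3.14, 3.14].

## Interface

Orientations are given as a unit quaternion [x, y, z, w].
In Python, from bench import arm, grip, kinematics, capture, workorder, nets gives the robot as it stands. Calls block until the motion is done:
- arm.move_ptp(position, orientation): joint-space move of the TCP to a pose.
- arm.servo_line(position, ori=None, speed=0.15, f_stop=None): straight line of the TCP; ori=None keeps the orientation; speed is the mean speed in m/s. With f_stop (N) it stops when the force on the tool has changed by that much, and returns True; else False.
- arm.movej(angles): joint-space move.
- grip(opening, grip_force=None): opening from 0.0 (shut) to 1.0 (fully open); grip_force is the grip in N (None keeps the last); returns when the fingers have stopped.
- arm.dwell(seconds).
- kinematics.solve_ik(position, orientation): joint angles nearest the present ones, or None.
- arm.get_obs(): the state.
- capture(name): name is "scene" or "side" or "wrist"; returns a dict with "image" (400x640x3 uint8, red, green, blue), "fovy" (degrees; the focal length in pixels is half the picture's height over the tangent of half this angle, whatever the lens; pixels are square), "cx", "cy" (the principal point, pixels), "extrinsics" (4x4, takes a point from camera to world coordinates); the wrist camera has in their place "hand_eye" (4x4, takes a point from camera to tool coordinates, whose origin is the TCP and whose axes are the flange's). Camera axes: x right, y down, z forward; pixel columns grow to the right and rows downward; lengths in m; the calibration is good to about 2 mm. A picture is of the moment at which its call begins: read the wrist's pose just before it. There is no depth.
A pose or a line that the arm cannot do raises arm.PlanningError and nothing moves.
- workorder.close_job(): hands the job in; it is judged then, once.
Trained networks look in a picture, given as the dict that the camera call returned (one of the last four; its "shot" number tells which), for a name from the list of things; names that differ only in an ending like _2 or _b are one class to them, and where a whole thing is asked for, a point or a joint stands for the part that bears it (a point fixed in the world has none). Each returns a list of dicts, best first, with "confidence" (0 to 1); they miss things now and then, are a little off and sometimes report something else, mostly with a low value. They report only what shows in the picture. A call takes as long as a camera call.
- nets.look_for(picture, label): "extent" ([left, top, right, bottom] in pixels, round what is visible of it).
The state is a dict: "time_s": time; "joint_pos": joint angles; "qvel": joint speeds; "joint_efforts": joint torques, N m; "ee_pos": TCP position; "ee_rot": TCP orientation; "ft_force": force on the tool from outside, world axes, zero at the start; "torque": the same for the moment, N m; "width": opening from 0.0 (shut) to 1.0 (fully open); "finger_force": force on a finger pad.
Only numpy, scipy, OpenCV 4.12 (cv2) and the standard library are available. Lean on these libraries where they do the work, as an engineer would, in place of code of your own. Each camera call takes 0.05 s, during which the arm holds its last target. There are 200 camera calls.

## Task

Set the feed roller up in the vee fixture for its end to be dressed: roll it (do not lift it) off the loading shelf into the vee and let go so that it settles and centres itself, then slide it along the vee until its far end is hard up against the stop rod, and swing the toggle clamp's handle over until the clamp snaps locked on the roller. The stop rod is set to the length for this batch and held only by a thumbscrew, so feel for it and come up to it gently: it must not be shifted. Leave the other things on the bench where they are.

Things in the scene. Friction and masses are not known exactly. Their poses are not given: they have to be found in the camera images.
- vee_fixture: Fixed steel vee fixture. Origin on the bench under the middle of the vee; x runs along the vee towards the stop (roughly away from the robot), y towards the loading shelf (roughly to the robot's left), z up. Fixture coordinates below are mm in it. T-shaped base plate, 12 high: x -100..114, y -60..116, and under the clamp x -34..34 to y -164; the clamp stands on a riser at x -20..20, y -63..-153.
- vee_seat (a point): Where the roller's centre line runs when seated, at fixture 0, 0, 77. The 90 degree vee runs along x from -65 to 65, open at both ends, bottom line at y 0, z 20. Its cheek on the shelf side tops out at y 31..50, z 51; the opposite cheek is higher (y -41..-56, z 61).
- loading_shelf (a point): Middle of the top of the loading shelf, a steel plate x -72..58 that falls 4 degrees from the vee's lip (y 36, z 51) to its outer edge (y 110, z 46). A 10 mm round bar across it, near the outer edge, keeps the parked roller from rolling off; a roller let go on the shelf rolls back to the bar.
- stop_bracket (a point): Middle of the stop bracket (x 92..110, y -18..18, 97 high, black star thumbscrew above it to z 116). It holds the stop rod: along x at y 0, z 77, with an 18 mm flat disc face towards the vee. The face was set by hand somewhere from x 58 to 82; where is not measured. The thumbscrew holds the rod up to 18 N; a harder push shifts it.
- roller_centre (a point): Centre of the feed roller: a bare aluminium drum with flat ends, 80 in diameter, 120 long (mm), 0.34 to 0.59 kg, too thick to grip. Its x axis is its long axis. It starts parked on the shelf against the bar, parallel to the vee, its centre at fixture x -26..-14, y 76, z 88. Sliding it along the vee takes about 1 to 6 N.
- handle_grip (a point): Centre of the black ball knob, 25 mm in diameter, at the end of the clamp's handle (a 9 mm steel rod). It swings in the plane x 0 from open (start; fixture y -168, z 188, its handle 44 degrees above the horizontal, leaning away from the roller) over dead centre (y -55, z 225) to its locked stop (y -45, z 220), and stays where it is left.
- handle_arc_centre (a point): Fixture point 0, -86, 129 on the clamp: the ball knob's centre moves on an arc of 101 mm radius about it (within 1 mm). Swinging it takes 2 to 5 N at the knob, most just before dead centre. The clamp arm leans back 45 degrees when open (nose at y -40, z 190); closed, its rubber-tipped spindle presses on the roller's top at fixture 0, 0 with 12 to 30 N.

How it is judged:
By the outcome, as a careful person would: the job done as asked, in the order asked, and still so for the second after the job is handed in, with the robot touching nothing.
It also fails if it takes over 72 s, if anything falls off the work surface, if the arm or the gripper's body presses on something with over 40 N, if the wrist force passes 120 N, or if a joint passes its speed limit or range.

## Working session

There is one attempt and no reset: what is moved stays moved. The work goes in short steps, each a Python script; the robot and the scene stay as the last script left them, time stands still between calls to the robot, and variables do not carry over. Pictures are saved under pics/ and viewed, at most 10 in all, crops included, and the job is handed in when it is done.

```bash
mkdir -p pics; ls
cat > h.py <<'E'
import numpy as np, cv2
from bench import arm, grip, kinematics, capture, workorder, nets
from scipy.spatial.transform import Rotation as R
def save(p,n): cv2.imwrite(f"pics/{n}.png",p["image"][:,:,::-1])
def K(p):
    f=p["image"].shape[0]/2/np.tan(np.radians(p["fovy"])/2); return f
E
python3 - <<'E'
from h import *
o=arm.get_obs(); print(o["time_s"],o["ee_pos"],o["ee_rot"],arm.tip_reach)
ims=[]
for n in ("scene","side"):
    p=capture(n); save(p,n); print(n,p["fovy"],p["cx"],p["cy"],np.round(p["extrinsics"],4).tolist())
    for l in ["vee_fixture","roller_centre","stop_bracket","handle_grip","loading_shelf"]:
        print(l,[(np.round(d["extent"],1).tolist(),round(d["confidence"],2)) for d in nets.look_for(p,l)[:2]])
E
```

```text
pics
0.0 [0.26345099 0.59341412 0.24911983] [ 2.07357120e-01  9.78264448e-01 -1.27721298e-03 -2.50267706e-04] 0.019
scene 50.36491221868364 320.4487288194788 192.06437446554256 [[0.6828, -0.3988, 0.6121, -0.0183], [-0.7305, -0.3831, 0.5653, -0.7971], [0.0091, -0.8332, -0.5529, 0.6005], [0.0, 0.0, 0.0, 1.0]]
vee_fixture [([225.8, 153.6, 374.9, 268.9], 0.87)]
roller_centre [([217.2, 177.2, 266.4, 242.6], 0.7)]
stop_bracket [([222.6, 154.1, 373.7, 262.4], 0.68)]
handle_grip [([328.8, 159.3, 372.2, 193.1], 0.72)]
loading_shelf [([220.7, 157.0, 376.5, 266.0], 0.98)]
side 44.44254921746382 315.3464126438972 202.33988794967328 [[0.9545, -0.1683, 0.2464, 0.3054], [-0.2983, -0.5475, 0.7818, -0.9837], [0.0033, -0.8197, -0.5727, 0.6236], [0.0, 0.0, 0.0, 1.0]]
vee_fixture [([200.3, 161.7, 365.3, 285.6], 0.7)]
roller_centre [([204.6, 168.3, 275.9, 232.8], 0.97)]
stop_bracket [([201.3, 163.4, 366.7, 285.8], 0.71)]
handle_grip [([318.0, 182.7, 365.2, 216.4], 0.86), ([203.9, 168.6, 274.5, 231.6], 0.33)]
loading_shelf [([205.4, 161.4, 365.4, 282.7], 0.91)]
```

Run:
```python
import cv2
a=cv2.imread("pics/scene.png")[130:300,190:410]; b=cv2.imread("pics/side.png")[130:310,170:400]
cv2.imwrite("pics/c1.png",cv2.resize(a,(770,595),interpolation=2)); cv2.imwrite("pics/c2.png",cv2.resize(b,(759,594),interpolation=2))
```

```text
(no output)
```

View pics/c1.png

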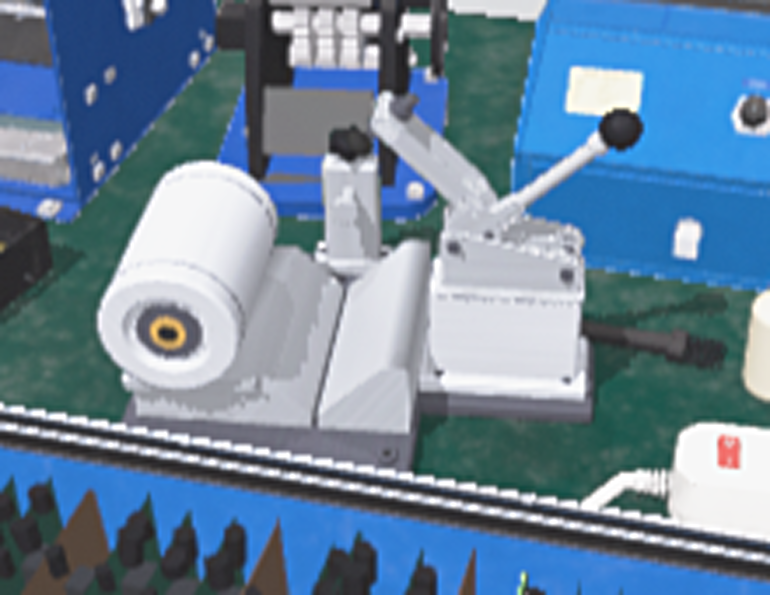

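View pics/c2.png

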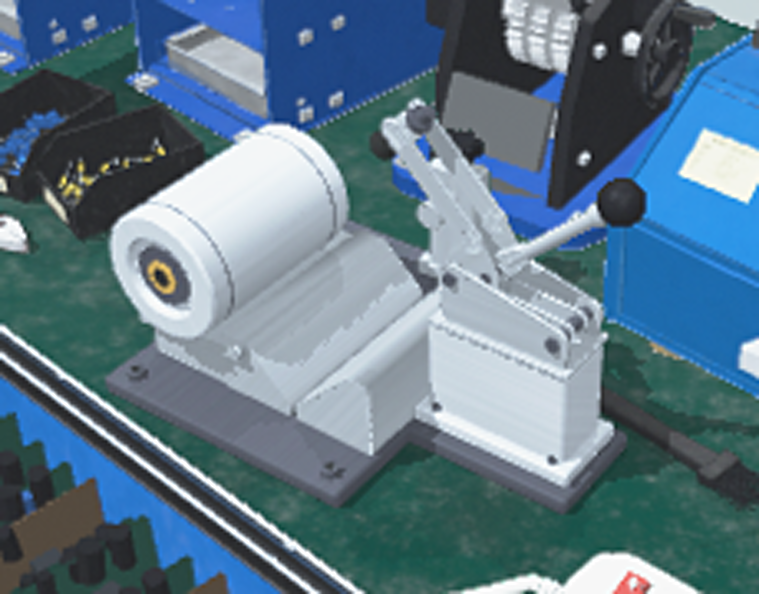

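View pics/scene.png

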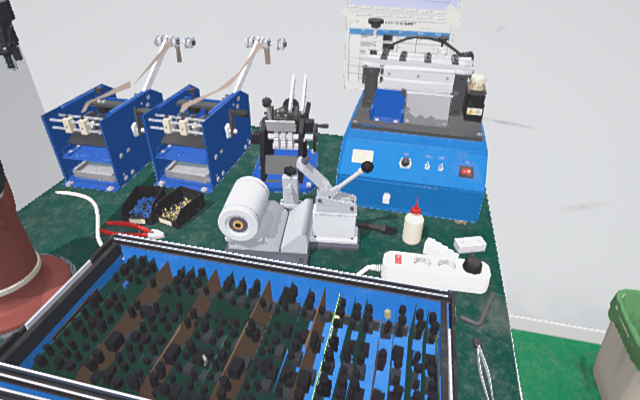

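The pictures show the roller at the left on its shelf (scene crop about 190,280), the vee in the middle (near end 317,427), the clamp on the right with its knob at (621,129), and the bracket behind at (350,170). Next I fit the fixture pose from these points.

Run:
```python
from h import *
from scipy.optimize import least_squares
S=[((621,129),(0,-168,188)),((317,427),(-65,0,20)),((350,142),(101,0,108)),((167,332),None),((412,440),(-100,-60,12))]
D=[((621,203),(0,-168,188)),((295,412),(-65,0,20)),((338,495),(-100,-60,12)),((108,380),(-100,116,12)),((570,500),(-34,-164,12)),((626,434),(34,-164,12)),((161,277),None)]
obs=[]
for n,L,s,o in(("scene",S,3.5,(190,130)),("side",D,3.3,(170,130))):
    p=capture(n); T=np.linalg.inv(p["extrinsics"])
    for px,f in L: obs.append((K(p),p["cx"],p["cy"],T,np.array(px)/s+o,f))
def res(v):
    r=[];Rz=R.from_euler('z',v[2]).as_matrix()
    for f,cx,cy,T,px,q in obs:
        q=np.array(q if q else (v[3]*1000-60,76,88))/1000
        c=T[:3,:3]@(Rz@q+[v[0],v[1],0])+T[:3,3]
        r+=[f*c[0]/c[2]+cx-px[0],f*c[1]/c[2]+cy-px[1]]
    return np.array(r)
s=least_squares(res,[.6,0,0,-.02],loss='soft_l1'); print(s.x,np.round(s.fun.reshape(-1,2),1) if 0 else np.round(res(s.x).reshape(-1,2),1))
np.save("fix.npy",s.x)
```

```text
[ 0.46407324 -0.24786111  0.6722471  -0.01952785] [[ 0.5 -0.8]
 [-0.2 -3. ]
 [ 0.3  0.3]
 [ 1.3  0.2]
 [ 0.   9.8]
 [ 0.4 -0.5]
 [-1.  -1.2]
 [-0.2  0.3]
 [-1.9 -0.8]
 [-1.1  0.4]
 [ 1.1 -0.8]
 [ 0.3  0.6]]
```

```bash
cat >> h.py <<'E'
try: fx=np.load("fix.npy")
except Exception: fx=None
def W(x,y,z):
    c,s=np.cos(fx[2]),np.sin(fx[2]); x,y,z=x/1e3,y/1e3,z/1e3
    return np.array([fx[0]+c*x-s*y, fx[1]+s*x+c*y, z])
def ori(zdir,ydir):
    "tool z and y axes given in fixture coordinates -> world quat"
    z=np.array(zdir,float); z/=np.linalg.norm(z); y=np.array(ydir,float); y-=z*(y@z); y/=np.linalg.norm(y)
    return (R.from_euler('z',fx[2])*R.from_matrix(np.c_[np.cross(y,z),y,z])).as_quat()
E
python3 - <<'E'
from h import *
fx[:3]
from scipy.optimize import least_squares
p=capture("scene"); f=K(p); T=np.array(p["extrinsics"])
def ray(u,v,z):
    d=T[:3,:3]@[(u-p["cx"])/f,(v-p["cy"])/f,1]; return np.round(T[:3,3]+d*(z-T[2,3])/d[2],2)
for n,u,v,z in[("m1 front",70,185,0),("m2 front",180,190,0),("m2 right",248,170,0),("small",290,190,0),("big left",340,178,0),("big right",478,220,0),("tray near corner",115,240,.05),("tray right",450,295,.05),("bottle",413,243,0)]: print(n,ray(u,v,z))
# vertical heights: at given foot, z for pixel row
Ti=np.linalg.inv(T)
for n,foot,row in[("m1",(70,185),85),("m2 arm",(200,185),40),("m2arm b",(270,170),40),("big",(350,178),130)]:
    g=ray(*foot,0)
    for z in(.1,.15,.2,.25,.3,.4):
        c=Ti@[g[0],g[1],z,1]; 
        if f*c[1]/c[2]+p["cy"]<row: print(n,"<",z);break
for nm,pos,zd,yd in[("push",(-20,124,92),(0,0,-1),(1,0,0)),("push-tilt",(-20,124,92),(0,-.4,-1),(1,0,0)),("push-tilt2",(-20,124,92),(0,-1,-1),(1,0,0)),("push-lift",(-20,135,200),(0,0,-1),(1,0,0)),("pushend",(-20,68,92),(0,0,-1),(1,0,0)),("slide",(-92,0,77),(.5,0,-1),(0,1,0)),("slide2",(-45,0,77),(.5,0,-1),(0,1,0)),("knob",(0,-168,188),(0,0,-1),(1,0,0)),("knob2",(0,-45,220),(0,0,-1),(1,0,0))]:
    for s in(1,-1):
        q=kinematics.solve_ik(W(*pos),ori(zd,np.array(yd)*s)); print(nm,s,np.round(W(*pos),3),None if q is None else np.round(q,2))
save(capture("side"),"side_full")
E
```

```text
m1 front [0.22 0.31 0.  ]
m2 front [0.4  0.08 0.  ]
m2 right [0.59 0.04 0.  ]
small [ 0.6  -0.12  0.  ]
big left [ 0.73 -0.17  0.  ]
big right [ 0.82 -0.53  0.  ]
tray near corner [ 0.18 -0.06  0.05]
tray right [ 0.51 -0.61  0.05]
bottle [ 0.64 -0.46  0.  ]
m1 < 0.3
m2 arm < 0.4
m2arm b < 0.4
big < 0.15
push 1 [ 0.371 -0.163  0.092] [ 0.28  0.54  0.11  2.27 -0.17  0.35  1.21]
push -1 [ 0.371 -0.163  0.092] [-0.23  0.73  0.94  2.28 -1.05  0.67 -0.97]
push-tilt 1 [ 0.371 -0.163  0.092] None
push-tilt -1 [ 0.371 -0.163  0.092] None
push-tilt2 1 [ 0.371 -0.163  0.092] None
push-tilt2 -1 [ 0.371 -0.163  0.092] None
push-lift 1 [ 0.364 -0.155  0.2  ] [-0.2   0.38  0.73  2.19 -0.39  0.71  1.47]
push-lift -1 [ 0.364 -0.155  0.2  ] [-0.43  0.52  1.14  2.19 -0.65  0.83 -1.34]
pushend 1 [ 0.406 -0.207  0.092] [ 0.29  0.58  0.2   2.14 -0.26  0.44  1.36]
pushend -1 [ 0.406 -0.207  0.092] [-0.16  0.78  0.94  2.15 -0.99  0.74 -1.01]
slide 1 [ 0.392 -0.305  0.077] [ 0.31  0.91  0.94  2.1  -1.35  1.21 -1.91]
slide -1 [ 0.392 -0.305  0.077] [ 1.51  0.95 -1.06  2.07  0.75  0.5  -0.82]
slide2 1 [ 0.429 -0.276  0.077] [ 0.31  0.82  0.75  2.1  -1.35  1.03 -2.03]
slide2 -1 [ 0.429 -0.276  0.077] [ 1.32  0.86 -0.87  2.07  0.48  0.36 -0.64]
knob 1 [ 0.569 -0.379  0.188] [ 0.32  0.76  0.45  1.4  -0.35  1.06  1.51]
knob -1 [ 0.569 -0.379  0.188] [ 0.05  0.98  1.13  1.41 -0.89  1.31 -1.24]
knob2 1 [ 0.492 -0.283  0.22 ] [ 0.13  0.57  0.55  1.72 -0.35  0.95  1.5 ]
knob2 -1 [ 0.492 -0.283  0.22 ] [-0.14  0.77  1.13  1.73 -0.76  1.16 -1.25]
```

View pics/side_full.png

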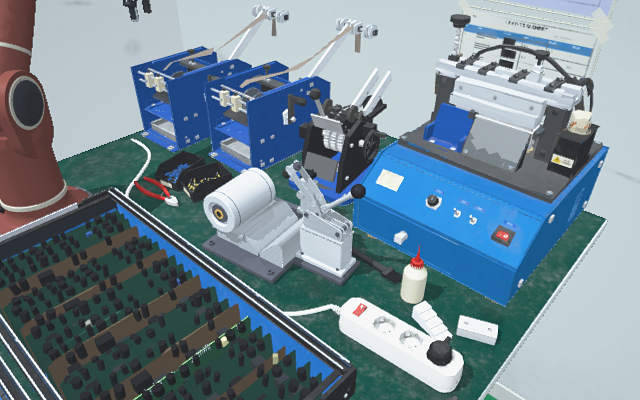

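The full side view shows the tray on the robot's side, machines to the left and behind with tall roller arms (scene 185,42 and 278,42), and the bench clear around the fixture. I'll go high, swing over, then look with the wrist camera.

Run:
```python
from h import *
a,b=capture("scene"),capture("side")
def P(p): return np.array([[K(p),0,p["cx"]],[0,K(p),p["cy"]],[0,0,1]])@np.linalg.inv(p["extrinsics"])[:3]
for u,v in[((185,42),(283,17)),((278,42),(373,32)),((65,87),(205,50))]:
    X=cv2.triangulatePoints(P(a),P(b),np.array(u,float),np.array(v,float)); print("top",np.round(X[:3,0]/X[3,0],3))
o=arm.get_obs(); q0=np.array(o["joint_pos"])
up=np.array([.264,.594,.25])*0+np.append(np.array([.406,.914])*.5,.55)
q=kinematics.solve_ik(up,o["ee_rot"]); print("up",q)
p=W(-20,130,420); print(p); print("over",kinematics.solve_ik(p,ori((0,0,-1),(1,0,0))))
```

```text
top [0.626 0.326 0.284]
top [0.799 0.126 0.287]
top [0.468 0.989 0.016]
up [-1.19053705  0.23917374 -0.0085479   1.205572    0.00204475  1.69684179
 -0.04557816]
[ 0.36746781 -0.15860087  0.42      ]
over [-0.39552073  0.08594952  0.83177394  1.7782144  -0.06578904  1.30595528
  1.12390268]
```

Run:
```python
from h import *
o=arm.get_obs()
arm.move_ptp(np.append(np.array([.406,.914])*.52,.48),o["ee_rot"])
arm.move_ptp(W(-20,125,330),ori((0,0,-1),(1,0,0)))
o=arm.get_obs(); p=capture("wrist"); save(p,"w1")
import pickle; pickle.dump((dict(pos=o["ee_pos"],rot=o["ee_rot"]),{k:p[k] for k in("fovy","cx","cy","hand_eye")}),open("w1.pkl","wb"))
print(o["time_s"],o["ee_pos"],W(-20,125,330),np.round(o["joint_pos"],2))
for l in["roller_centre","vee_fixture","handle_grip"]: print(l,[(np.round(d["extent"],1).tolist(),round(d["confidence"],2)) for d in nets.look_for(p,l)[:2]])
Tw=np.eye(4);Tw[:3,:3]=R.from_quat(o["ee_rot"]).as_matrix();Tw[:3,3]=o["ee_pos"]; Ti=np.linalg.inv(Tw@np.array(p["hand_eye"]))
for q in[(-80,76,128),(40,76,128),(-65,0,20),(65,0,20),(101,0,116),(-100,116,12),(-100,-60,12),(0,-168,188)]:
    c=Ti@np.append(W(*q),1); print(q,np.round([K(p)*c[0]/c[2]+p["cx"],K(p)*c[1]/c[2]+p["cy"]],1))
```

```text
4.3333 [ 0.37124752 -0.16177343  0.32999594] [ 0.37058154 -0.16251299  0.33      ] [-0.51  0.25  1.1   1.96 -0.25  1.08  1.36]
roller_centre [([271.3, 172.0, 374.7, 239.7], 0.78)]
vee_fixture [([270.6, 161.3, 429.2, 357.3], 0.93)]
handle_grip [([334.3, 348.8, 335.4, 357.6], 0.36)]
(-80, 76, 128) [271.  217.6]
(40, 76, 128) [374.5 217.7]
(-65, 0, 20) [294.4 237.1]
(65, 0, 20) [376.7 237.2]
(101, 0, 116) [417.4 269.6]
(-100, 116, 12) [269.  163.5]
(-100, -60, 12) [274.9 267.7]
(0, -168, 188) [338.8 420.9]
```

View pics/w1.png

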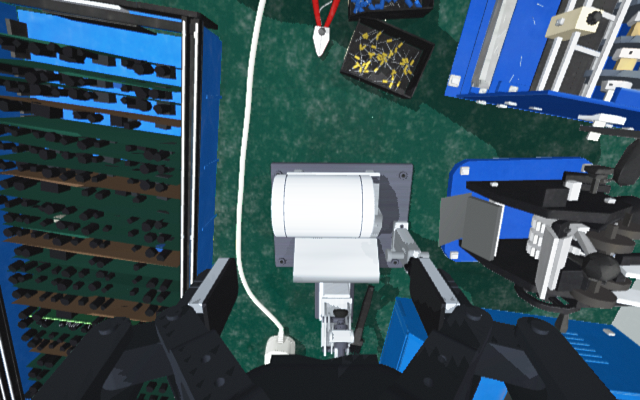

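The predicted positions match the wrist picture: the roller spans 271–375, as predicted, and the plate corner at (272,164) is 3 px off. Next I push it into the vee.

Run:
```python
from h import *
d=ori((0,0,-1),(1,0,0))
arm.servo_line(W(-20,134,330),d,speed=.15)
arm.servo_line(W(-20,134,82),d,speed=.2)
o=arm.get_obs(); print(o["time_s"],o["ee_pos"]-W(-20,134,82),np.round(o["ft_force"],1),np.round(o["joint_pos"],2))
print(arm.servo_line(W(-20,78,82),speed=.04,f_stop=12))
o=arm.get_obs(); print(o["time_s"],o["ee_pos"]-W(-20,78,82),np.round(o["ft_force"],1))
arm.servo_line(W(-20,100,82),speed=.1)
p=capture("side"); save(p,"s2"); p2=capture("scene")
cv2.imwrite("pics/s2c.png",cv2.resize(np.hstack([p["image"][130:310,170:400],p2["image"][130:310,190:420]])[:,:,::-1],(800,313)))
for q in(p,p2): print([(np.round(x["extent"],1).tolist(),round(x["confidence"],2)) for x in nets.look_for(q,"roller_centre")[:2]])
```

```text
6.175 [ 0.00028816 -0.00037615  0.00034172] [0.1 0.1 0.4] [-0.04  0.62  0.57  2.31 -0.85  0.43  1.92]
False
7.725 [-1.68608890e-04  2.47173973e-04 -1.43921242e-05] [-0.2 -0.2 -0.4]
[([237.7, 183.4, 305.6, 253.9], 0.82)]
[([254.3, 185.4, 303.3, 249.6], 0.74)]
```

View pics/s2c.png

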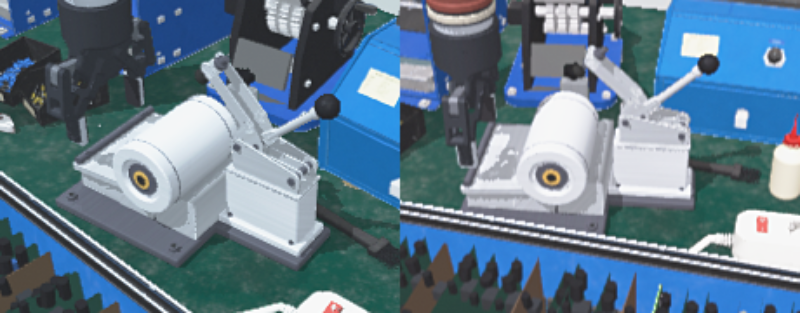

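The roller has dropped into the vee (hub at 143,181 in the left half of the picture) and the clamp is untouched. Now I choose a pose for sliding it.

Run:
```python
from h import *
a=capture("side");b=capture("scene")
for p in(a,b):
    c=np.linalg.inv(p["extrinsics"])@np.append(W(-79.5,0,77),1); print("face pred",np.round([K(p)*c[0]/c[2]+p["cx"],K(p)*c[1]/c[2]+p["cy"]],1))
lo=np.array([-3.12,-.3,-1.34,.26,-1.36,.01,-2.84]);hi=np.array([3.12,2.06,1.32,2.42,4.5,1.98,2.84])
for t in(0,.25,.4,.55):
  for yd in((0,1,0),(0,-1,0),(1,0,0),(-1,0,0)):
    r=[]
    for pos in((-125,0,200),(-112,0,77),(-52,0,77)):
        q=kinematics.solve_ik(W(*pos),ori((t,0,-1),yd)); r.append(None if q is None else (np.round(q,2).tolist(),round(float(np.minimum(q-lo,hi-q).min()),2)))
    print(t,yd,[x and x[1] for x in r],r[1] and r[1][0],r[2] and r[2][0])
```

```text
face pred [251.2 233.8]
face pred [277.9 231.7]
0 (0, 1, 0) [0.04, 0.2, 0.07] [0.79, 0.64, -0.2, 2.04, 0.27, 0.48, 2.64] [0.55, 0.65, -0.01, 2.0, 0.02, 0.49, 2.77]
0 (0, -1, 0) [0.04, 0.28, 0.26] [0.05, 0.9, 1.04, 2.06, -1.08, 0.87, 0.84] [-0.07, 0.92, 1.06, 2.02, -1.08, 0.91, 0.71]
0 (1, 0, 0) [0.46, 0.36, 0.4] [0.27, 0.72, 0.61, 2.06, -0.74, 0.59, 2.07] [0.14, 0.74, 0.63, 2.02, -0.74, 0.63, 1.95]
0 (-1, 0, 0) [0.19, 0.02, 0.01] [-0.03, 1.07, 1.3, 2.07, -1.22, 1.12, -0.59] [-0.14, 1.09, 1.31, 2.02, -1.22, 1.15, -0.73]
0.25 (0, 1, 0) [0.07, 0.16, 0.3] [1.18, 0.72, -0.58, 2.06, 0.32, 0.43, 2.68] [1.06, 0.72, -0.58, 2.04, 0.35, 0.41, 2.54]
0.25 (0, -1, 0) [0.15, 0.15, 0.12] [0.25, 0.84, 0.9, 2.09, -1.21, 0.96, 1.05] [0.12, 0.86, 0.92, 2.07, -1.24, 0.96, 0.95]
0.25 (1, 0, 0) [0.44, 0.34, 0.36] [0.57, 0.67, 0.35, 2.08, -0.9, 0.6, 2.31] [0.44, 0.68, 0.36, 2.06, -0.93, 0.59, 2.21]
0.25 (-1, 0, 0) [0.19, 0.02, 0.04] [0.12, 1.06, 1.26, 2.09, -1.34, 1.3, -0.39] [0.03, 0.98, 1.13, 2.07, -1.32, 1.16, -0.55]
0.4 (0, 1, 0) [0.05, 0.15, 0.32] [1.37, 0.8, -0.77, 2.07, 0.37, 0.42, 2.69] [1.24, 0.8, 
[... 174 characters left out ...]
33, 0.34] [0.74, 0.68, 0.2, 2.09, -0.97, 0.62, 2.44] [0.62, 0.68, 0.19, 2.08, -1.02, 0.59, 2.36]
0.4 (-1, 0, 0) [0.01, 0.0, 0.01] [0.23, 1.0, 1.13, 2.1, -1.36, 1.31, -0.32] [0.18, 0.89, 0.94, 2.09, -1.35, 1.11, -0.48]
0.55 (0, 1, 0) [0.11, 0.24, 0.35] [1.53, 0.92, -0.97, 2.07, 0.51, 0.44, 2.6] [1.41, 0.92, -0.97, 2.07, 0.6, 0.39, 2.41]
0.55 (0, -1, 0) [0.27, 0.07, 0.01] [0.48, 0.83, 0.73, 2.1, -1.29, 1.08, 1.23] [0.37, 0.82, 0.7, 2.1, -1.35, 1.03, 1.15]
0.55 (1, 0, 0) [0.42, 0.28, 0.27] [0.86, 0.7, 0.11, 2.09, -1.04, 0.68, 2.56] [0.78, 0.7, 0.05, 2.09, -1.09, 0.61, 2.49]
0.55 (-1, 0, 0) [0.01, 0.01, -0.0] [0.38, 0.92, 0.94, 2.1, -1.35, 1.26, -0.28] [0.35, 0.84, 0.75, 2.1, -1.36, 1.07, -0.41]
```

Run:
```python
from h import *
t=.4; d=ori((t,0,-1),(1,0,0)); ax=W(1,0,0)-W(0,0,0); ax/=np.linalg.norm(ax)
def st(n):
    o=arm.get_obs(); e=o["ee_pos"]-W(0,0,0); print(n,round(o["time_s"],2),"x",round(float(e@ax)*1e3,1),"F",np.round(o["ft_force"],2),"Fx",round(float(o["ft_force"]@ax),2)); return o
arm.servo_line(W(-20,112,270),speed=.25)
grip(0.0,60)
arm.move_ptp(W(-130,0,220),d)
arm.servo_line(W(-118,0,77),d,speed=.15)
arm.dwell(.2); st("down")
print(arm.servo_line(W(-85,0,77),speed=.015,f_stop=1.2)); st("contact")
```

```text
down 12.27 x -118.1 F [-0.53 -0.04  0.  ] Fx -0.44
True
contact 13.58 x -98.2 F [0.7  0.14 0.19] Fx 0.63
```

```bash
cat >> h.py <<'E'
ax=np.array([np.cos(fx[2]),np.sin(fx[2]),0])
def st(n):
    o=arm.get_obs(); e=o["ee_pos"]-W(0,0,0); print(n,round(o["time_s"],2),"x",round(float(e@ax)*1e3,1),"F",np.round(o["ft_force"],2),"Fx",round(float(o["ft_force"]@ax),2)); return o
E
python3 - <<'E'
from h import *
for x in(-95,-91,-87):
    print(arm.servo_line(W(x,0,77),speed=.01,f_stop=9)); st(x)
E
```

```text
False
-95 14.08 x -95.1 F [-1.12 -1.27  0.25] Fx -1.67
False
-91 14.63 x -90.6 F [-0.3  -0.69 -0.49] Fx -0.67
False
-87 15.18 x -86.8 F [-0.37 -0.87 -0.17] Fx -0.83
```

Run:
```python
from h import *
print(arm.servo_line(W(-50,0,77),speed=.009,f_stop=6)); st("stop")
for n in("scene","side"):
    p=capture(n); print([(np.round(x["extent"],1).tolist(),round(x["confidence"],2)) for x in nets.look_for(p,"roller_centre")[:2]])
    c=np.linalg.inv(p["extrinsics"])
    if n=="side": cv2.imwrite("pics/s3.png",cv2.resize(p["image"][120:300,180:400,::-1],(733,600),interpolation=2))
```

```text
True
stop 17.31 x -70.7 F [-0.94 -0.73 -0.21] Fx -1.19
[([262.2, 177.6, 306.3, 240.0], 0.75), ([223.5, 157.2, 372.6, 266.7], 0.26)]
[([257.0, 180.9, 311.6, 244.0], 0.93)]
```

View pics/s3.png

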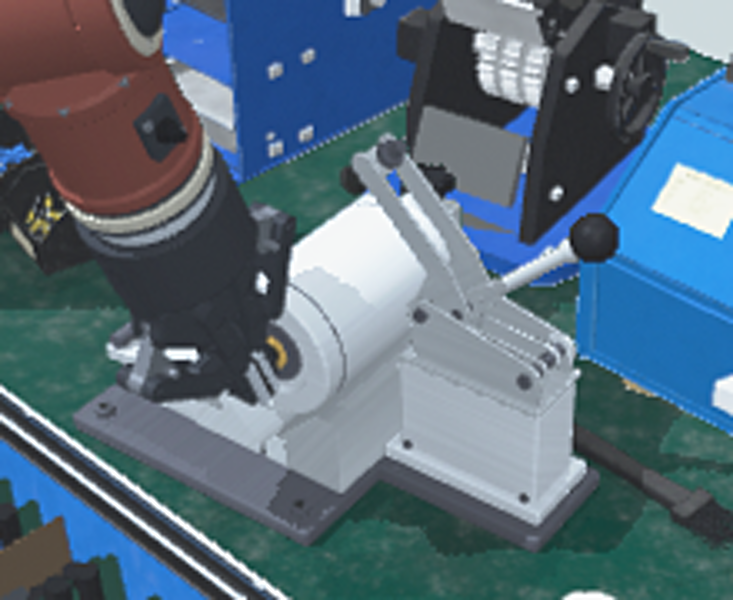

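The fingers rest against the roller's near face (270,380), with the roller well forward in the vee. I'll press again gently to confirm it is at the stop.

Run:
```python
from h import *
print(arm.servo_line(W(-67.5,0,77),speed=.004,f_stop=5)); st("again")
arm.dwell(.3); st("hold")
```

```text
True
again 18.22 x -71.1 F [-0.76 -0.78  0.69] Fx -1.08
hold 18.52 x -71.5 F [ 0.17 -0.15  0.18] Fx 0.04
```

Run:
```python
from h import *
d0=ori((.4,0,-1),(1,0,0)); d=ori((0,0,-1),(1,0,0))
arm.servo_line(W(-112,0,85),speed=.08)
arm.servo_line(W(-130,0,330),speed=.25)
grip(.55,30)
arm.move_ptp(W(0,-168,320),d)
arm.servo_line(W(0,-168,250),d,speed=.2); st("above")
o=arm.get_obs(); p=capture("wrist")
Tw=np.eye(4);Tw[:3,:3]=R.from_quat(o["ee_rot"]).as_matrix();Tw[:3,3]=o["ee_pos"]; Ti=np.linalg.inv(Tw@np.array(p["hand_eye"]))
c=Ti@np.append(W(0,-168,188),1); print("pred",[K(p)*c[0]/c[2]+p["cx"],K(p)*c[1]/c[2]+p["cy"]])
print([(np.round(x["extent"],1).tolist(),round(x["confidence"],2)) for x in nets.look_for(p,"handle_grip")[:2]])
cv2.imwrite("pics/w3.png",p["image"][:,:,::-1]); print(np.round(o["joint_pos"],2))
```

```text
above 22.18 x -1.8 F [-0.23 -0.43 -0.2 ] Fx -0.45
pred [np.float64(326.5084682171447), np.float64(225.33763940669974)]
[([307.2, 99.6, 344.6, 244.5], 0.59)]
[ 0.2   0.76  0.72  1.33 -0.5   1.24  1.62]
```

View pics/w3.png

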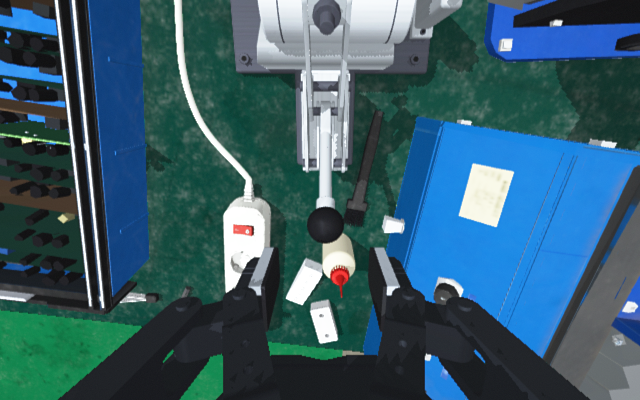

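The knob shows at (325,224), 1–2 px from the prediction, so I grasp it and swing.

Run:
```python
from h import *
arm.servo_line(W(0,-168,188),speed=.1)
grip(0.0,35); o=st("grip"); print("w",o["width"],o["finger_force"])
for a in list(np.arange(144.3,70,-8.3)[1:])+[66,65]:
    r=np.radians(a); 
    arm.servo_line(W(0,-86+101*np.cos(r),129+101*np.sin(r)),speed=.06); o=st(round(a,1))
print("w",o["width"])
```

```text
grip 23.39 x -0.7 F [ 0.41 -1.53  1.54] Fx -0.63
w 0.2639979553212196 34.17625665664673
136.0 23.78 x -0.6 F [ 0.27 -3.01  2.81] Fx -1.67
127.7 24.18 x -0.5 F [-1.48 -3.77  2.56] Fx -3.5
119.4 24.57 x -0.4 F [-2.51 -2.84  1.62] Fx -3.73
111.1 24.96 x -0.3 F [-3.09 -3.15  0.16] Fx -4.37
102.8 25.35 x -0.2 F [-2.56 -3.7  -0.84] Fx -4.31
94.5 25.74 x -0.1 F [-2.79 -3.47  0.79] Fx -4.34
86.2 26.13 x 0.0 F [-2.26 -3.41  2.74] Fx -3.89
77.9 26.52 x 0.1 F [-2.3  -3.9   5.84] Fx -4.23
66 27.02 x 0.2 F [-4.77 -1.59  5.74] Fx -4.72
65 27.27 x 0.2 F [-5.32 -0.36  6.77] Fx -4.39
w 0.2637665326617892
```

Run:
```python
from h import *
grip(.6); 
e=arm.get_obs()["ee_pos"]
arm.servo_line(e+[0,0,.13],speed=.15); st("up")
arm.dwell(.3)
ims=[]
for n in("scene","side"):
    p=capture(n); q=(0,-45,220); c=np.linalg.inv(p["extrinsics"])@np.append(W(*q),1)
    uv=np.array([K(p)*c[0]/c[2]+p["cx"],K(p)*c[1]/c[2]+p["cy"]]); print(n,"pred knob",np.round(uv,1),[(np.round(x["extent"],1).tolist(),round(x["confidence"],2)) for x in nets.look_for(p,"handle_grip")[:1]])
    ims.append(p["image"][110:290,190:390,::-1])
cv2.imwrite("pics/fin.png",cv2.resize(np.hstack(ims),(800,360),interpolation=2))
```

```text
up 28.68 x 1.3 F [-0.08 -0.02 -0.  ] Fx -0.08
scene pred knob [304.5 148.5] [([295.4, 142.7, 332.1, 192.8], 0.75)]
side pred knob [296.2 152.4] [([288.6, 145.6, 327.8, 210.8], 0.84)]
```

View pics/fin.png

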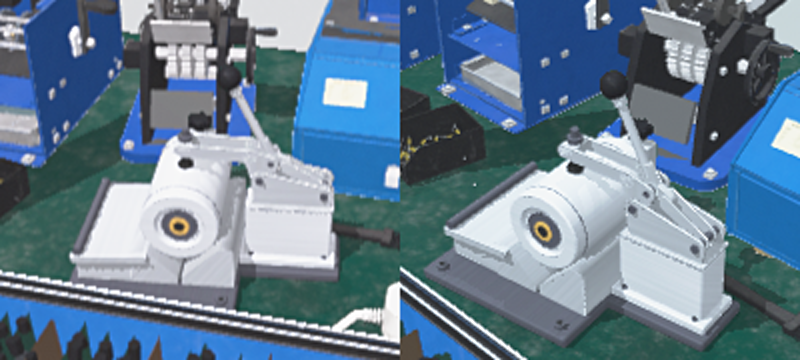

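Knob at about (305,150) in the scene view and (296,152) in the side view, which matches the locked prediction; the spindle is down on the roller. A gentle nudge will confirm the lock, along with a check of the roller's end position.

Run:
```python
from h import *
for n,o in(("scene",(279.5,223)),("side",(190+(543-400)/2,110+231/2))):
    p=capture(n)
    for x in(-49,-52,-55):
        c=np.linalg.inv(p["extrinsics"])@np.append(W(x,0,77),1); print(n,x,np.round([K(p)*c[0]/c[2]+p["cx"],K(p)*c[1]/c[2]+p["cy"]],1),o)
grip(0.0)
ay=np.array([-ax[1],ax[0],0])
arm.servo_line(W(0,-92,330),speed=.2)
arm.servo_line(W(0,-92,226),speed=.15); arm.dwell(.2)
print(arm.servo_line(W(0,-60,226),speed=.02,f_stop=7)); o=st("nudge"); print("y",(o["ee_pos"]-W(0,0,0))@ay)
arm.servo_line(W(0,-95,226),speed=.1); arm.servo_line(W(0,-95,340),speed=.2)
```

```text
scene -49 [280.4 222.1] (279.5, 223)
scene -52 [280.2 223.1] (279.5, 223)
scene -55 [279.9 224. ] (279.5, 223)
side -49 [262.  225.1] (261.5, 225.5)
side -52 [261. 226.] (261.5, 225.5)
side -55 [259.9 226.8] (261.5, 225.5)
True
nudge 32.48 x 0.0 F [ 0.04 -1.56  0.9 ] Fx -0.94
y -0.0673543711250434
```

Run:
```python
from h import *
st("end"); print(workorder.close_job())
```

```text
end 33.63 x 0.2 F [-0.17 -0.01  0.02] Fx -0.14
the job is handed in; nothing more can be done
None
```

The roller is seated in the vee and up against the stop rod, which I came up to with light pushes (stopped at 5–6 N of force change), the clamp is locked on it, and the job was handed in at about 34 s; the hand-in returned no verdict.

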